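Load and overhang a drilling board

TASK

Get the steel blank ready for drilling over free air: first pick the round steel blank off the bench and lay it flat, centred in the blue circle on the plywood board. Then slide the board outward over the yellow-striped edge of the steel block until the red line across the board is level with that edge, with the board square to the edge, flat on the block and never tipping or lifted off, and the blank still in its circle. The loaded board would now tip off, so finish while holding its rear end down, and leave the other things on the bench alone.

Things in the scene. Friction and masses are not known exactly. Their poses are not given: they have to be found in the camera images.
- block: Dark steel block fixed on the bench, 200 (its x) x 160 (its y) x 60 mm high. Origin: centre of its underside. Its +x axis points outward, towards the edge with the yellow stripe. It is placed anew, and turned, at each start.
- block_edge (a point): Middle of the block's yellow-striped top edge, 100 mm along the block's +x from its centre, 60 mm above the bench; axes as the block's: +x outward, z up.
- board: Loose plywood board, 300 (its x) x 90 (its y) x 12 mm thick, 0.2 to 0.34 kg, flat on the block, its +x end (blue circle) 20 to 70 mm past the striped edge, within 0.06 rad of the block's x axis. Origin: centre of its underside. Red line across it 200 mm from the +x end, black grip bar at the rear. Slides by friction; beyond about 140 mm of overhang it tips unless held down at the rear.
- board_mark (a point): Centre of the red line (8 mm wide, across the whole width) on the board's top face, at board x = -50 mm, 12 mm above the underside.
- board_spot (a point): Centre of the blue circle (72 mm outer, 64 mm inner diameter) painted on the board's top face, at board x = +105 mm, 12 mm above the underside.
- board_grip (a point): Middle of the black grip bar fixed to the board, at board x = -125 mm: 20 mm thick along the board's x, 60 mm long along its y, 28 mm high above the board's top face. This point is 14 mm above the board's top face and 14 mm below the bar's top. The board reaches 15 mm further back than the bar.
- blank: Loose round steel disc, 50 mm diameter, 6 mm thick, about 0.09 kg, with a small black dot at the middle of its top, lying flat on the bench to the right or left of the block. Origin: centre of its underside.
- fitting: Bystander: loose stepped brass pipe fitting standing upright, 40 mm diameter, 42 mm tall. Origin: centre of its underside.
- union: Bystander: loose stepped stainless pipe union standing upright, 50 mm diameter, 55 mm tall. Origin: centre of its underside.
- driver: Bystander: loose screwdriver with orange handle, 200 mm long, lying on the bench beyond the block. Origin under its middle, its x axis along the shaft.
Things that resemble listed ones, but are neither listed nor needed, are in the scene too. Of the things shaped like the blank, the steel one is meant.

How it is judged:
On the way, in this order (a step that is already met when the one before it is completed fails the run):
1. the blank lies let go in the blue circle, the board not yet slid out (horizontal distance between blank and board_spot below 0.015 m and z of blank in the frame of board_spot below 0.004 m and angle between blank's own z axis and vertical below 0.06 rad and contact force between the fingers and blank below 0.05 N and x of board_mark in the frame of block_edge below -0.05 m), for 0.2 s.
2. the red line is level with the block's striped edge and the board is held flat (x of board_mark in the frame of block_edge between -0.008 and 0.008 m and angle between board's own z axis and vertical below 0.05 rad), for 0.2 s.
At the end, for the whole second after the job is handed in: Red line within 8 mm of the striped edge and 40 mm of its middle sideways; board square within 0.12 rad, flat within 0.05 rad, still, on the block, held by the fingers (over 0.5 N); blank flat and untouched on the board within 15 mm of the circle's centre (all of step 2 and y of board_mark in the frame of block_edge between -0.04 and 0.04 m and angle between the x axis of board and the x axis of block, either way round below 0.12 rad and contact force between board and block above 0.3 N and contact force between the fingers and board above 0.5 N and linear speed of each of board, blank below 0.02 m/s and horizontal distance between blank and board_spot below 0.015 m and z of blank in the frame of board_spot below 0.004 m and contact force between blank and board above 0.2 N and contact force between the fingers and blank below 0.05 N); the arm keeps its last pose, push and grip.
It fails at once if the board tips (angle between board's own z axis and vertical above 0.15 rad).
It fails at once if the board is lifted off the block (z of board_mark in the frame of block_edge above 0.037 m).
It fails at once if the brass fitting is disturbed (distance of fitting from where it was at the start of the episode above 0.02 m).
It fails at once if the steel union is disturbed (distance of union from where it was at the start of the episode above 0.02 m).
It fails at once if the screwdriver is disturbed (distance of driver from where it was at the start of the episode above 0.02 m).
It also fails if it takes over 58 s, if anything falls off the work surface, if the arm or the gripper's body presses on something with over 40 N, if the wrist force passes 120 N, or if a joint passes its speed limit or range.

ROBOT

A 7-joint arm with a two-finger parallel gripper is mounted at the origin on the work surface. World frame = base frame: x ahead of the robot, y to its left, z up, the work surface at z = 0. Lengths are in m, angles in rad, forces in N, time in s.
With the tool pointing down it reaches from about 0.425 to 0.925 m from the base axis. Payload 6.8 kg.
Tool frame: the origin (TCP) lies at the very end of the fingers, on their centre line; the grasp point (between the pads) lies bot.tcp_to_grasp behind it (bot.tcp_to_grasp is the distance from the TCP to the grasp point, in m); z points along the fingers, y is the line along which they close (so a half turn about z gives the same grasp; the last joint's range is limited). The gripper opens to 85 mm and grips with 20 to 120 N. Pads are 22 mm wide; open, the fingers measure 114 mm over their backs; the gripper's body (76 mm by 85 mm) begins 54 mm behind the grasp point. The pads swing forward as they close: fully open they stand 13 mm farther back than shut.
Start: joints at [-1.245, 0.477, 0.022, 1.555, -0.011, 1.109, -0.083], TCP at [0.284, 0.612, 0.231] pointing down, gripper open.
Joint ranges: [-2.96, 2.96], [-0.34, 2.1], [-1.41, 1.46], [0.24, 2.44], [-1.37, 4.51], [0.17, 1.92], [-2.96, 2.96]. Speed limits (rad/s): [2.39, 2.39, 3.14, 3.14, 3.14, 3.14, 3.14].

INTERFACE

Orientations are given as a unit quaternion [w, x, y, z].
In Python, from station import bot gives the robot as it stands.
- The arm moves only by the tool servo_tool, never from a script. Its argument "motion" is a list that holds one entry, the list of rows, each a list of 7 numbers: the shift along the tool's x, y, z in m, then the turn, a rotation vector about the tool's x, y, z in units of 5 degrees (1.0 is 5 degrees), then the opening, from 0 (shut) to 1 (fully open). A call has 1 to 20 rows; each row is the pose to reach, as a shift and turn from the pose commanded when the call began, along the tool's axes at that moment; what a row does not reach only later rows make up. A row lasts 1/12 s, in which the tool goes at most 41.7 mm and 7.16 degrees, less where a joint would pass 70% of its speed; a pose out of reach is approached as far as the arm can. A call with a gripper value outside its range is refused whole. The fingers move at their own pace and stop on an object; "grip_force" is the grip in N (left out, the last holds). Time passes only in rows, so rows that repeat a pose let the fingers close. It gives the time, the measured TCP pose, the force, the opening and the grip force at its end, in the units of the state.
- bot.get_obs(): the state, without advancing time (a new reading comes with each control period).
- bot.read_camera(name): name is "side" or "top"; returns a dict with "img" (480x640x3 uint8, red, green, blue), "K" (3x3 intrinsics, pixels), "pose" (4x4, takes a point from camera to world coordinates). Camera axes: x right, y down, z forward; pixel columns grow to the right and rows downward; lengths in m; the calibration is good to about 2 mm. A picture is of the moment at which its call begins. There is no depth.
- bot.hand_in(): hands the job in; it is judged then, once.
The state is a dict: "t": time; "q": joint angles; "joint_vel": joint speeds; "joint_torque": joint torques, N m; "eef_pos": TCP position; "tool_rot": TCP orientation; "contact_force": force on the tool from outside, world axes, zero at the start; "torque": the same for the moment, N m; "gripper_width": opening from 0.0 (shut) to 1.0 (fully open); "grasp_force": force on a finger pad.
Only numpy, scipy, OpenCV 4.12 (cv2) and the standard library are available. Lean on these libraries where they do the work, as an engineer would, in place of code of your own. Each camera call takes 0.05 s, during which the arm holds its last target. There are 200 camera calls.

## Working session

There is one attempt and no reset: what is moved stays moved. The work goes in short steps, Python scripts to look and compute and a tool call to move; the robot and the scene stay as the last step left them, time stands still between calls to the robot, and variables do not carry over. Pictures are saved under pics/ and viewed, at most 10 in all, crops included, and the job is handed in when it is done.

Besides the shell and the picture viewer there is one more tool, called by a JSON object that holds its "op" and its "data", one argument or row to a line. servo_tool: Moves the arm, as the interface text tells. Its arguments: {"type":"object","properties":{"motion":{"type":"array"},"grip_force":{"type":"number"}},"required":["motion"]}

```bash
ls; mkdir -p pics
python3 - <<'E'
from station import bot
import cv2,numpy as np
o=bot.get_obs();print({k:np.round(v,3) for k,v in o.items()},bot.tcp_to_grasp)
for n in("top","side"):
    r=bot.read_camera(n);cv2.imwrite(f"pics/{n}0.png",r["img"][:,:,::-1]);print(n,r["K"].round(1).tolist(),r["pose"].round(3).tolist())
E
```

```text
pics
{'t': np.float64(0.0), 'q': array([-1.245,  0.478,  0.022,  1.556, -0.012,  1.109, -0.083]), 'joint_vel': array([-0.001, -0.002, -0.001, -0.   ,  0.001, -0.   ,  0.   ]), 'joint_torque': array([ 0.0000e+00, -5.9645e+01,  1.6080e+00, -2.8120e+01,  1.2000e-02,
        9.0000e-03,  0.0000e+00]), 'eef_pos': array([0.283, 0.612, 0.23 ]), 'tool_rot': array([-0.   ,  0.215,  0.977, -0.001]), 'contact_force': array([ 0.485,  0.417, -0.009]), 'torque': array([-0.005,  0.029, -0.003]), 'grasp_force': np.float64(0.0), 'gripper_width': np.float64(1.0)} 0.0187
top [[574.3, 0.0, 317.9], [0.0, 574.3, 238.9], [0.0, 0.0, 1.0]] [[0.013, -0.992, 0.127, 0.399], [-1.0, -0.013, 0.002, -0.01], [-0.0, -0.128, -0.992, 1.45], [0.0, 0.0, 0.0, 1.0]]
side [[509.7, 0.0, 316.6], [0.0, 509.7, 238.8], [0.0, 0.0, 1.0]] [[0.839, -0.362, 0.406, 0.086], [-0.544, -0.546, 0.637, -0.779], [-0.009, -0.755, -0.656, 0.878], [0.0, 0.0, 0.0, 1.0]]
```

View pics/top0.png

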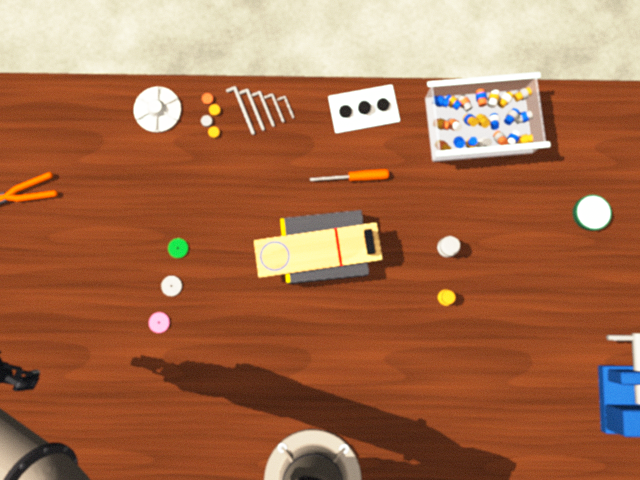

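View pics/side0.png

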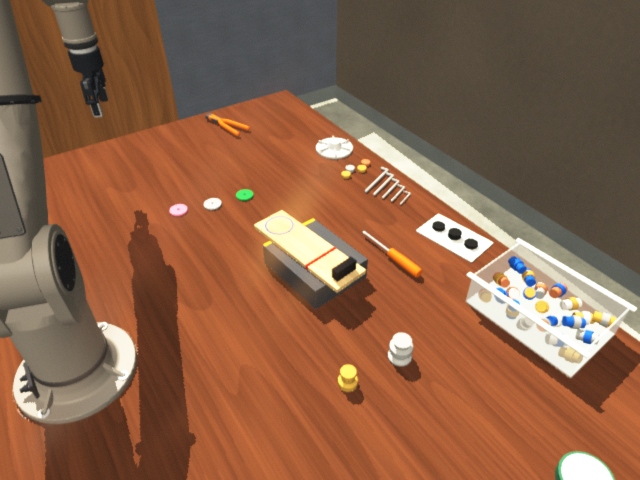

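Top view shows three discs with the blank's shape: green at (178,248), grey-white at (171,286) and pink at (159,323). There is also a white lid near (593,212). The grey one should be the steel blank, and I'll check it in a crop. The board's blue circle is at (274,256), the red line at (338,247) and the bar at (370,242).

```bash
cat > h.py <<'E'
from station import bot
import cv2,numpy as np
from scipy.spatial.transform import Rotation as R
def ray(r,uv,z):
    d=r["pose"][:3,:3]@np.linalg.inv(r["K"])@np.array([uv[0],uv[1],1.]);c=r["pose"][:3,3]
    return c+d*(z-c[2])/d[2]
def proj(r,p):
    q=np.linalg.inv(r["pose"])@np.append(p,1);q=r["K"]@q[:3];return q[:2]/q[2]
def hsv(r): return cv2.cvtColor(r["img"],cv2.COLOR_RGB2HSV)
def blobs(m,amin=30):
    n,l,s,c=cv2.connectedComponentsWithStats(m.astype(np.uint8))
    out=[]
    for i in range(1,n):
        if s[i,4]>=amin:
            k,_=cv2.findContours((l==i).astype(np.uint8),0,2)
            k=max(k,key=len); out.append((c[i],s[i,4],cv2.minAreaRect(k),k))
    return out
E
python3 - <<'E'
from h import *
T=bot.read_camera("top");S=bot.read_camera("side")
a=T["img"][215:350,130:210];b=S["img"][180:225,160:265]
a=cv2.resize(a,None,fx=4,fy=4);b=cv2.resize(b,None,fx=4,fy=4)
c=np.zeros((540,800,3),np.uint8);c[:540,:320]=a;c[:180,330:750]=b
d=cv2.resize(T["img"][205:290,245:390],None,fx=3.2,fy=3.2);c[200:200+d.shape[0],330:330+d.shape[1]]=d
cv2.imwrite("pics/crop.png",c[:,:,::-1])
for n,r,w in(("top",T,(130,215,390,350)),("side",S,(150,180,380,310))):
    h=hsv(r).astype(int);H,Sa,V=h[...,0],h[...,1],h[...,2]
    M={"disc":(Sa<60)&(V>140),"red":((H<4)|(H>174))&(Sa>180)&(V>170),"yel":(H>20)&(H<32)&(Sa>190)&(V>150),
       "board":(H>12)&(H<28)&(Sa<170)&(V>170),"blk":V<45,"circ":(Sa<90)&(V>140)}
    m0=np.zeros(H.shape,bool);m0[w[1]:w[3],w[0]:w[2]]=1
    for k,m in M.items():
        for c_,A,re,_ in blobs(m&m0): print(n,k,c_.round(1),A,np.round(re[0],1),np.round(re[1],1),round(re[2],1))
E
```

```text
top disc [274.6 255.7] 260 [274.5 256. ] [30.4 30.4] 45.0
top disc [171.3 285.5] 326 [171.  285.5] [19. 20.] 90.0
top disc [158.5 322.2] 241 [158.5 322.5] [17. 17.] 90.0
top yel [282.2 226.6] 77 [282.1 226.5] [17.2  4.5] 84.3
top yel [287.  277.9] 44 [287. 278.] [8. 4.] 90.0
top board [359.3 243. ] 696 [359.3 243.2] [39.  40.6] 81.3
top board [292.2 251.7] 1100 [295.5 252.5] [39.5 83.2] 81.3
top board [331.  259.6] 35 [330. 260.] [ 6. 10.] 90.0
top board [171.1 285.6] 325 [171.  285.5] [19.1 20.5] 45.0
top blk [369.3 241.3] 106 [369.3 241.5] [21.9  5.4] 80.5
top circ [353.3 230.9] 293 [357.3 230.5] [13.7 37.6] 72.6
top circ [294.5 252.6] 2315 [295.7 251.5] [37.5 79.5] 81.6
top circ [356.7 255.4] 345 [361. 255.] [16. 38.] 90.0
top circ [171.1 285.5] 349 [171.  285.5] [21. 20.] 90.0
top circ [158.4 322.1] 294 [158. 322.] [18. 18.] 90.0
side disc [371.3 185. ] 42 [371.3 185.3] [ 2.1 17. ] 45.0
side disc [212.1 203.4] 167 [212.5 203.5] [11. 17.] 90.0
side disc [177.9 208.9] 125 [178.  208.5] [ 9. 16.] 90.0
side disc [306.4 243.4] 2564 [308.8 240.3] [103.4  41.9] 37.9
side disc [371.1 237
[... 203 characters left out ...]
] 45.0
side board [212. 203.] 156 [212.5 203.5] [11. 17.] 90.0
side board [285.9 231.1] 878 [291.7 236.3] [62.1 59.7] 58.0
side board [370.8 237.1] 57 [371.1 237.2] [20.8  2.8] 36.3
side board [338.9 274. ] 441 [336.1 268.8] [47.9 36. ] 37.9
side blk [345.9 270.3] 129 [346.3 270.5] [ 6.  25.4] 52.1
side circ [370.9 185. ] 51 [371. 185.] [ 2.8 17. ] 45.0
side circ [212.  203.4] 178 [212.  203.5] [11. 18.] 90.0
side circ [178. 209.] 152 [178. 209.] [10. 16.] 90.0
side circ [306.  242.9] 2898 [308.6 240.4] [104.8  42.4] 37.9
side circ [371.2 237.4] 63 [371.4 237.5] [21.2  2.8] 36.9
side circ [295.1 267.2] 505 [294.7 265.8] [68.  10.6] 40.9
side circ [359.5 268.4] 48 [359.  267.6] [9.8 6.4] 53.1
```

View pics/crop.png

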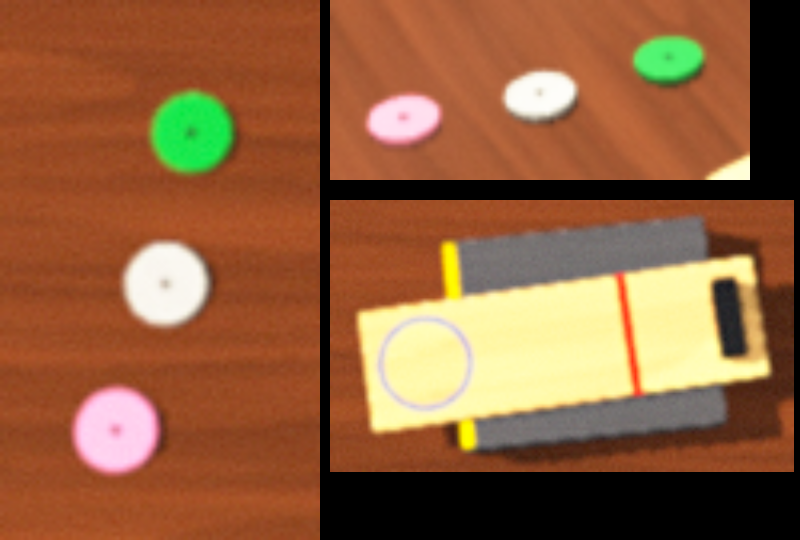

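The crop confirms it. The three discs are green, pale grey (steel) and pink, and the steel one at top pixel (171,285.5) and side pixel (212,203) is the blank. Next I'll compute positions.

```bash
cat >> h.py <<'E'
def boardpose(T,zt=.072):
    """circle, red line ends, board angle from the top view"""
    h=hsv(T).astype(int);H,Sa,V=h[...,0],h[...,1],h[...,2]
    m=((H<5)|(H>174))&(Sa>200)&(V>190);m[:205]=0;m[300:]=0;m[:,:180]=0;m[:,390:]=0
    red=max(blobs(m,15),key=lambda b:b[1]) 
    p=red[3][:,0,:].astype(float); vx,vy,x,y=cv2.fitLine(p.astype(np.float32),2,0,.01,.01).ravel()
    t=(p-[x,y])@[vx,vy]; e=[ray(T,np.array([x,y])+s*np.array([vx,vy]),zt) for s in(t.min(),t.max())]
    return red,e
def stripe(T):
    h=hsv(T).astype(int);H,Sa,V=h[...,0],h[...,1],h[...,2]
    m=(H>20)&(H<32)&(Sa>170)&(V>130);m[:205]=0;m[300:]=0;m[:,:240]=0;m[:,390:]=0
    return [(b[0],b[3][:,0,:]) for b in blobs(m)]
E
python3 - <<'E'
from h import *
T=bot.read_camera("top");S=bot.read_camera("side")
def tri(a,b):
    A=[];o=[]
    for r,uv in((T,a),(S,b)):
        d=r["pose"][:3,:3]@np.linalg.inv(r["K"])@np.array([*uv,1.]);d/=np.linalg.norm(d);P=np.eye(3)-np.outer(d,d);A.append(P);o.append(P@r["pose"][:3,3])
    return np.linalg.lstsq(np.vstack(A),np.hstack(o),rcond=None)[0]
print("blank",ray(T,(171.2,285.5),.006).round(4),ray(S,(212.1,203.4),.004).round(4),tri((171.2,285.5),(212.1,203.4)).round(4))
red,e=boardpose(T);print("red",red[0],red[1],np.round(e,4),np.linalg.norm(e[0]-e[1]))
print("circle",ray(T,(274.6,255.7),.072).round(4),"bar",ray(T,(369.3,241.3),.1).round(4))
mid=(e[0]+e[1])/2; c=ray(T,(274.6,255.7),.072);d=c-mid;print("mid",mid.round(4),"d",np.linalg.norm(d),"ang",np.arctan2(d[1],d[0]))
# edge-end corners of stripe
for c_,p in stripe(T):
    print("stripe",c_.round(1),ray(T,c_,.06).round(4)); 
    for r in(p[p[:,1].argmin()],p[p[:,1].argmax()],p[p[:,0].argmin()],p[p[:,0].argmax()]): print(r,ray(T,r,.06).round(4))
# block dark grey outline
h=hsv(T).astype(int);m=(h[...,1]<90)&(h[...,2]<120)&(h[...,2]>50);m[:205]=0;m[295:]=0;m[:,:270]=0;m[:,385:]=0
for b in blobs(m,60):
    print("grey",b[0].round(1),b[1],np.round(b[2][0],1),np.round(b[2][1],1),round(b[2][2],1),[ray(T,q,.06)[:2].round(3).tolist() for q in cv2.boxPoints(b[2])])
for n,uv,z in(("union",(449,247),.055),("fitting",(447,297),.042),("driver",(350,176),.01)): print(n,ray(T,uv,z).round(3))
E
```

```text
blank [0.4621 0.36   0.006 ] [0.4624 0.3643 0.004 ] [0.4615 0.3599 0.0072]Traceback (most recent call last):
  File "<stdin>", line 9, in <module>
  File "h.py", line 22, in boardpose
    red=max(blobs(m,15),key=lambda b:b[1])
ValueError: max() iterable argument is empty
```

```bash
cat > m1.py <<'E'
from h import *
T=bot.read_camera("top");S=bot.read_camera("side")
h=hsv(T);print(h[247,332:345].tolist())
E
sed -i 's/(Sa>200)&(V>190)/(Sa>130)\&(V>175)/' h.py
cat >> m1.py <<'E'
try:
    red,e=boardpose(T);print("red",red[0],red[1],np.round(e,4),np.linalg.norm(e[0]-e[1]))
    mid=(e[0]+e[1])/2; c=ray(T,(274.6,255.7),.072);d=c-mid;print("mid",mid.round(4),"d",np.linalg.norm(d),"ang",np.arctan2(d[1],d[0]))
except ValueError as x: print(x)
print("circle",ray(T,(274.6,255.7),.072).round(4),"bar",ray(T,(369.3,241.3),.1).round(4))
for c_,p in stripe(T):
    print("stripe",c_.round(1),ray(T,c_,.06).round(4)); 
    for r in(p[p[:,1].argmin()],p[p[:,1].argmax()],p[p[:,0].argmin()],p[p[:,0].argmax()]): print(r,ray(T,r,.06).round(4))
h=h.astype(int);m=(h[...,1]<90)&(h[...,2]<120)&(h[...,2]>50);m[:205]=0;m[295:]=0;m[:,:270]=0;m[:,385:]=0
for b in blobs(m,60):
    print("grey",b[0].round(1),b[1],np.round(b[2][0],1),np.round(b[2][1],1),round(b[2][2],1),[ray(T,q,.06)[:2].round(3).tolist() for q in cv2.boxPoints(b[2])])
for n,uv,z in(("union",(449,247),.055),("fitting",(447,297),.042),("driver",(350,176),.01)): print(n,ray(T,uv,z).round(3))
o=bot.get_obs();print(o["eef_pos"].round(4),o["tool_rot"].round(4))
E
python3 m1.py
```

```text
[[27, 89, 255], [27, 93, 255], [28, 88, 255], [28, 92, 255], [22, 130, 255], [10, 190, 254], [4, 232, 254], [11, 188, 255], [24, 123, 255], [28, 93, 255], [27, 94, 255], [27, 91, 255], [27, 91, 255]]
max() iterable argument is empty
circle [0.5342 0.0972 0.072 ] bar [ 0.5687 -0.1284  0.1   ]
stripe [282.3 226.7] [0.6069 0.0809 0.06  ]
[281 218] [0.6283 0.0846 0.06  ]
[281 235] [0.5863 0.0837 0.06  ]
[280 219] [0.6258 0.087  0.06  ]
[285 234] [0.5889 0.074  0.06  ]
stripe [287.1 277.9] [0.4818 0.0667 0.06  ]
[288 273] [0.4937 0.0647 0.06  ]
[288 283] [0.4695 0.0642 0.06  ]
[285 274] [0.4912 0.0719 0.06  ]
[289 282] [0.472  0.0619 0.06  ]
grey [324.1 222. ] 614 [324.  221.1] [14.1 76.7] 81.9 [[0.625, 0.075], [0.654, -0.111], [0.619, -0.116], [0.59, 0.069]]
grey [332.5 273.4] 673 [329.4 273.8] [12.5 78.3] 82.9 [[0.495, 0.06], [0.521, -0.128], [0.491, -0.131], [0.465, 0.056]]
union [ 0.563 -0.327  0.055]
fitting [ 0.442 -0.323  0.042]
driver [ 0.748 -0.087  0.01 ]
[0.2836 0.6124 0.2312] [-0.000e+00  2.152e-01  9.766e-01 -1.000e-04]
```

Everything fits: the blank is at (0.462, 0.360) with its top about 6 mm up, and the board circle is at (0.534, 0.097). The red mask needs a fix, and I'll work out the first move in the same script.

```bash
cat >> h.py <<'E'
def cols(w,rows,c0,c1):
    """per-row weighted column centroid"""
    c=np.arange(c0,c1);return np.array([[(w[r,c0:c1]*c).sum()/w[r,c0:c1].sum(),r] for r in rows if w[r,c0:c1].sum()>0],np.float32)
def redline(T,c0,c1,zt=.072):
    h=hsv(T).astype(float);H,Sa,V=h[...,0],h[...,1],h[...,2]
    core=(H<12)&(Sa>150)&(V>215);core[:,:c0]=0;core[:,c1:]=0;core[:190]=0;core[310:]=0
    rs=np.where(core.any(1))[0]; w=np.clip(Sa-105,0,None)*(H<26)*(V>215)
    ct=np.median(np.where(core)[1]); 
    P=cols(w,rs,int(ct)-9,int(ct)+10);vx,vy,x,y=cv2.fitLine(P,2,0,.01,.01).ravel()
    e=np.array([ray(T,(x+(r-y)*vx/vy,r),zt) for r in(rs.min()-.5,rs.max()+.5)]);return e,e.mean(0)
def edge(T):
    """outer edge of the yellow stripe (half-weight crossing) at z=.06: points and fit"""
    h=hsv(T).astype(int);m=((h[...,0]>20)&(h[...,0]<32)&(h[...,1]>170)&(h[...,2]>130));m[:200]=0;m[305:]=0;m[:,:250]=0;m[:,320:]=0
    P=np.array([[np.where(m[r])[0].min()-.5,r] for r in range(200,305) if m[r].sum()>=3],np.float32)
    W=np.array([ray(T,p,.06)[:2] for p in P],np.float32);vx,vy,x,y=cv2.fitLine(W,cv2.DIST_HUBER,0,.001,.001).ravel()
    if vx<0: vx,vy=-vx,-vy
    a=W@[vx,vy]; mid=np.array([x,y])+((a.min()+a.max())/2-np.array([x,y])@[vx,vy])*np.array([vx,vy])
    return mid,np.array([-vy,vx]),a.max()-a.min()
def go(p,ang):
    o=bot.get_obs();q=o["tool_rot"];R0=R.from_quat([q[1],q[2],q[3],q[0]]);p0=o["eef_pos"];M=R0.as_matrix()
    yd=np.array([np.cos(ang),np.sin(ang),0]); yd=yd if yd@M[:,1]>0 else -yd
    z=np.array([0,0,-1.]);Rt=R.from_matrix(np.c_[np.cross(yd,z),yd,z])
    print("t",round(float(o["t"]),2),"tcp",p0.round(4),"F",o["contact_force"].round(2),"w",round(float(o["gripper_width"]),3),"SHIFT",(M.T@(p-p0)).round(4),"TURN/5deg",(np.degrees((R0.inv()*Rt).as_rotvec())/5).round(3))
E
python3 - <<'E'
from h import *
T=bot.read_camera("top")
e,mid=redline(T,300,360);c=ray(T,(274.6,255.7),.072);d=c-mid
print("red",e.round(4).tolist(),np.linalg.norm(e[0]-e[1]),"mid",mid.round(4),"d",np.linalg.norm(d),"ang",np.arctan2(d[1],d[0]))
m,n,L=edge(T);print("edge",m.round(4),"ang",np.arctan2(n[1],n[0]),L,"mark x in edge",(mid[:2]-m)@n)
go(np.array([.462,.360,.06]),np.arctan2(d[1],d[0]))
E
```

```text
red [[0.6048, -0.0477, 0.072], [0.5126, -0.0626, 0.072]] 0.09336215343972719 mid [ 0.5587 -0.0551  0.072 ] d 0.15431304778636315 ang 1.7305259566960836
edge [0.5498 0.0804] ang 1.679262 0.15722698 mark x in edge -0.13566174300187306
t 0.45 tcp [0.2837 0.6124 0.2312] F [-0.   -0.73  0.65] w 1.0 SHIFT [-0.2679 -0.1541  0.1712] TURN/5deg [-1.000e-03 -0.000e+00 -6.802e+00]
```

{"op": "servo_tool", "data": {
  "motion": [
    [[-0.02,-0.011,0.012,0,0,-0.5,0.7],[-0.045,-0.026,0.028,0,0,-1.2,0.7],[-0.072,-0.041,0.046,0,0,-1.9,0.7],[-0.1,-0.057,0.064,0,0,-2.6,0.7],[-0.128,-0.074,0.082,0,0,-3.3,0.7],[-0.156,-0.09,0.1,0,0,-4,0.7],[-0.184,-0.106,0.118,0,0,-4.7,0.7],[-0.21,-0.121,0.134,0,0,-5.4,0.7],[-0.235,-0.136,0.15,0,0,-6,0.7],[-0.255,-0.147,0.162,0,0,-6.5,0.7],[-0.265,-0.153,0.169,0,0,-6.7,0.7],[-0.268,-0.154,0.171,0,0,-6.8,0.7],[-0.268,-0.154,0.171,0,0,-6.8,0.7],[-0.268,-0.154,0.171,0,0,-6.8,0.7],[-0.268,-0.154,0.171,0,0,-6.8,0.7]]
  ],
  "grip_force": 30
}}

```text
t: 1.7
eef_pos: [0.4615, 0.3622, 0.0611]
tool_rot: [0.0, -0.081, 0.997, 0.001]
contact_force: [-0.8, 1.1, -0.1]
gripper_width: 0.697
grasp_force: 0.0
```

Run:
```python
from h import *
T=bot.read_camera("top");S=bot.read_camera("side")
go(np.array([.462,.360,.010]),1.7305)
a=cv2.resize(T["img"][235:335,120:230],None,fx=3.6,fy=3.6);b=cv2.resize(S["img"][130:230,150:265],None,fx=3.4,fy=3.4)
c=np.zeros((360,800,3),np.uint8);c[:360,:396]=a;c[:340,400:400+b.shape[1]]=b;cv2.imwrite("pics/above.png",c[:,:,::-1])
```

```text
t 1.8 tcp [0.4615 0.3619 0.061 ] F [-0.24  0.04  0.71] w 0.7 SHIFT [-0.0001 -0.002   0.051 ] TURN/5deg [0.015 0.01  0.022]
```

View pics/above.png

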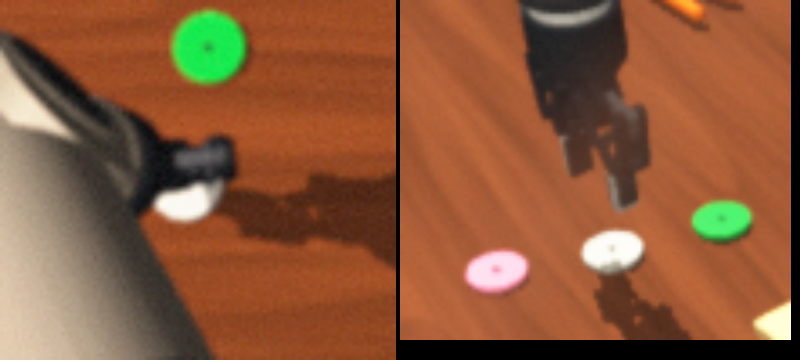

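The crop shows the fingers right above the steel disc, with clear room to the green and pink discs. I'll descend now.

{"op": "servo_tool", "data": {
  "motion": [
    [[0,-0.001,0.01,0,0,0,0.7],[0,-0.002,0.022,0,0,0,0.7],[0,-0.002,0.034,0,0,0,0.7],[0,-0.002,0.044,0,0,0,0.7],[0,-0.002,0.051,0,0,0,0.7],[0,-0.002,0.055,0,0,0,0.7],[0,-0.002,0.057,0,0,0,0.7],[0,-0.002,0.058,0,0,0,0.7],[0,-0.002,0.059,0,0,0,0.7],[0,-0.002,0.059,0,0,0,0.7],[0,-0.002,0.059,0,0,0,0.7]]
  ]
}}

```text
t: 2.72
eef_pos: [0.4627, 0.3584, 0.0017]
tool_rot: [0.0, -0.08, 0.997, 0.0]
contact_force: [-0.8, -0.2, 0.2]
gripper_width: 0.699
grasp_force: 0.0
```

{"op": "servo_tool", "data": {
  "motion": [
    [[0,0.001,0.001,0,0,0,0.7],[0,0.001,0.002,0,0,0,0.7],[0,0.001,0.003,0,0,0,0.7],[0,0.001,0.003,0,0,0,0.7]]
  ]
}}

```text
t: 3.05
eef_pos: [0.4622, 0.3591, -0.0019]
tool_rot: [-0.0, -0.08, 0.997, -0.0]
contact_force: [-0.2, -0.5, -0.3]
gripper_width: 0.702
grasp_force: 0.0
```

{"op": "servo_tool", "data": {
  "motion": [
    [[0,0,0,0,0,0,0.64],[0,0,0,0,0,0,0.58],[0,0,0,0,0,0,0.52],[0,0,0,0,0,0,0.45],[0,0,0,0,0,0,0.45],[0,0,0,0,0,0,0.45]]
  ]
}}

```text
t: 3.55
eef_pos: [0.4624, 0.3596, -0.0012]
tool_rot: [0.0, -0.08, 0.997, 0.0]
contact_force: [-2.1, 0.5, 5.0]
gripper_width: 0.565
grasp_force: 30.2
```

{"op": "servo_tool", "data": {
  "motion": [
    [[0,0,-0.005,0,0,0,0.45],[0,0,-0.015,0,0,0,0.45],[0,0,-0.03,0,0,0,0.45],[0,0,-0.05,0,0,0,0.45],[0,0,-0.075,0,0,0,0.45],[0,0,-0.1,0,0,0,0.45],[0,0,-0.12,0,0,0,0.45],[0,0,-0.13,0,0,0,0.45],[0,0,-0.13,0,0,0,0.45],[0,0,-0.13,0,0,0,0.45]]
  ]
}}

```text
t: 4.38
eef_pos: [0.4623, 0.3589, 0.1283]
tool_rot: [0.0, -0.08, 0.997, 0.0]
contact_force: [-0.9, -0.2, -1.5]
gripper_width: 0.561
grasp_force: 31.1
```

Run:
```python
from h import *
S=bot.read_camera("side")
go(np.array([.5342,.0972,.110]),1.7305)
o=bot.get_obs();p=proj(S,o["eef_pos"]).astype(int);print(p)
b=S["img"][max(p[1]-60,0):p[1]+60,max(0,p[0]-70):p[0]+70];cv2.imwrite("pics/held.png",cv2.resize(b,None,fx=4,fy=4,interpolation=2)[:,:,::-1])
```

```text
t 4.43 tcp [0.4617 0.3585 0.1273] F [ 0.67  0.46 -1.49] w 0.561 SHIFT [-0.0301 -0.2694  0.0176] TURN/5deg [-0.011 -0.015 -0.002]
[206 167]
```

View pics/held.png

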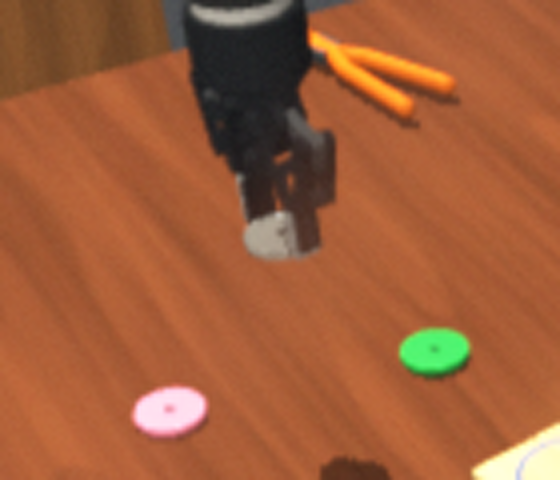

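The crop shows the disc held between the fingertips at about its middle, roughly level. I'll carry it over the circle.

{"op": "servo_tool", "data": {
  "motion": [
    [[-0.001,-0.01,0,0,0,0,0.45],[-0.003,-0.028,0,0,0,0,0.45],[-0.006,-0.05,0,0,0,0,0.45],[-0.009,-0.075,0,0,0,0,0.45],[-0.012,-0.1,0,0,0,0,0.45],[-0.015,-0.125,0,0,0,0,0.45],[-0.018,-0.15,0,0,0,0,0.45],[-0.021,-0.175,0,0,0,0,0.45],[-0.023,-0.2,0,0,0,0,0.45],[-0.026,-0.225,0,0,0,0,0.45],[-0.028,-0.245,0.005,0,0,0,0.45],[-0.03,-0.26,0.012,0,0,0,0.45],[-0.03,-0.267,0.018,0,0,0,0.45],[-0.03,-0.269,0.02,0,0,0,0.45],[-0.03,-0.269,0.02,0,0,0,0.45],[-0.03,-0.269,0.02,0,0,0,0.45]]
  ]
}}

```text
t: 5.77
eef_pos: [0.5341, 0.0994, 0.1079]
tool_rot: [-0.001, -0.08, 0.997, 0.0]
contact_force: [0.4, 1.0, -1.3]
gripper_width: 0.561
grasp_force: 31.2
```

Run:
```python
from h import *
go(np.array([.5342,.0972,.075]),1.7305)
```

```text
t 5.77 tcp [0.5341 0.0994 0.1079] F [ 0.41  0.98 -1.27] w 0.561 SHIFT [ 0.0002 -0.0022  0.0329] TURN/5deg [ 0.006 -0.012  0.014]
```

{"op": "servo_tool", "data": {
  "motion": [
    [[0,-0.001,0.006,0,0,0,0.45],[0,-0.001,0.014,0,0,0,0.45],[0,-0.001,0.022,0,0,0,0.45],[0,-0.001,0.028,0,0,0,0.45],[0,-0.001,0.031,0,0,0,0.45],[0,-0.001,0.032,0,0,0,0.45],[0,-0.001,0.032,0,0,0,0.45],[0,-0.001,0.032,0,0,0,0.45],[0,-0.001,0.032,0,0,0,0.45]]
  ]
}}

```text
t: 6.52
eef_pos: [0.5351, 0.0974, 0.0766]
tool_rot: [0.0, -0.08, 0.997, 0.0]
contact_force: [1.0, -0.8, -0.3]
gripper_width: 0.561
grasp_force: 31.2
```

Run:
```python
from h import *
go(np.array([.5342,.0972,.0715]),1.7305)
```

```text
t 6.52 tcp [0.5351 0.0974 0.0766] F [ 1.04 -0.84 -0.27] w 0.561 SHIFT [ 0.0009 -0.      0.0051] TURN/5deg [ 0.001  0.007 -0.002]
```

{"op": "servo_tool", "data": {
  "motion": [
    [[0.001,0,0.001,0,0,0,0.45],[0.001,0,0.002,0,0,0,0.45],[0.001,0,0.003,0,0,0,0.45],[0.001,0,0.004,0,0,0,0.45],[0.001,0,0.004,0,0,0,0.45],[0.001,0,0.004,0,0,0,0.45]]
  ]
}}

```text
t: 7.02
eef_pos: [0.5338, 0.0972, 0.0722]
tool_rot: [-0.0, -0.08, 0.997, -0.0]
contact_force: [0.1, 0.0, -1.0]
gripper_width: 0.56
grasp_force: 31.2
```

{"op": "servo_tool", "data": {
  "motion": [
    [[0,0,0.0005,0,0,0,0.45],[0,0,0.001,0,0,0,0.45],[0,0,0.001,0,0,0,0.45]]
  ]
}}

```text
t: 7.27
eef_pos: [0.5338, 0.0972, 0.0712]
tool_rot: [-0.0, -0.08, 0.997, 0.0]
contact_force: [1.1, -0.2, -0.8]
gripper_width: 0.562
grasp_force: 31.2
```

{"op": "servo_tool", "data": {
  "motion": [
    [[0,0,0.001,0,0,0,0.45],[0,0,0.001,0,0,0,0.45],[0,0,0.001,0,0,0,0.45]]
  ]
}}

```text
t: 7.52
eef_pos: [0.534, 0.0972, 0.0708]
tool_rot: [0.0, -0.08, 0.997, 0.0]
contact_force: [-2.9, -0.2, 5.2]
gripper_width: 0.56
grasp_force: 31.7
```

That's contact, so I'll release.

{"op": "servo_tool", "data": {
  "motion": [
    [[0,0,-0.0005,0,0,0,0.57],[0,0,-0.0005,0,0,0,0.6],[0,0,-0.0005,0,0,0,0.64],[0,0,-0.0005,0,0,0,0.68],[0,0,-0.0005,0,0,0,0.75],[0,0,-0.0005,0,0,0,0.8],[0,0,-0.01,0,0,0,0.8],[0,0,-0.03,0,0,0,0.8],[0,0,-0.055,0,0,0,0.8],[0,0,-0.08,0,0,0,0.8],[0,0,-0.1,0,0,0,0.8],[0,0,-0.11,0,0,0,0.8],[0,0,-0.11,0,0,0,0.8]]
  ]
}}

```text
t: 8.6
eef_pos: [0.5354, 0.0976, 0.1831]
tool_rot: [0.002, -0.08, 0.997, 0.001]
contact_force: [0.3, 0.0, -0.4]
gripper_width: 0.799
grasp_force: 0.0
```

Run:
```python
from h import *
T=bot.read_camera("top");S=bot.read_camera("side")
m,n,L=edge(T);ang=np.arctan2(n[1],n[0]);print("edge",m.round(4),ang,L)
try:
    e,mid=redline(T,300,360);d=e[0]-e[1];print("red",mid.round(4),np.linalg.norm(d),"ang",np.arctan2(d[0],-d[1]),"x",(mid[:2]-m)@n)
except Exception as x: print(x)
h=hsv(T);
for b in blobs((h[...,2]<45)[200:300,350:390],30): print("bar",b[0]+[350,200],ray(T,b[0]+[350,200],.1).round(4),b[1])
go(np.array([.569,-.128,.16]),1.7305)
a=cv2.resize(T["img"][195:305,240:400],None,fx=2.5,fy=2.5);b=cv2.resize(S["img"][190:310,230:390],None,fx=2.5,fy=2.5)
cv2.imwrite("pics/placed.png",np.hstack([cv2.copyMakeBorder(a,0,25,0,0,0),b])[:,:,::-1])
```

```text
Traceback (most recent call last):
  File "h.py", line 44, in edge
    W=np.array([ray(T,p,.06)[:2] for p in P],np.float32);vx,vy,x,y=cv2.fitLine(W,cv2.DIST_HUBER,0,.001,.001).ravel()
                                                                   ~~~~~~~~~~~^^^^^^^^^^^^^^^^^^^^^^^^^^^^^^
cv2.error: OpenCV(4.12.0) /io/opencv/modules/imgproc/src/linefit.cpp:618: error: (-215:Assertion failed) npoints2 >= 0 || npoints3 >= 0 in function 'fitLine'
```

The arm blocks the top view. I'll go over to above the bar and look from there.

{"op": "servo_tool", "data": {
  "motion": [
    [[0,-0.01,0,0,0,0,0.6],[0,-0.028,0,0,0,0,0.6],[0.001,-0.05,0,0,0,0,0.6],[0.001,-0.075,0,0,0,0,0.6],[0.001,-0.1,0,0,0,0,0.6],[0.001,-0.125,0,0,0,0,0.6],[0.001,-0.15,0,0,0,0,0.6],[0.002,-0.175,0,0,0,0,0.6],[0.002,-0.2,0,0,0,0,0.6],[0.002,-0.218,0.005,0,0,0,0.6],[0.002,-0.226,0.01,0,0,0,0.6],[0.002,-0.228,0.013,0,0,0,0.6],[0.002,-0.228,0.013,0,0,0,0.6],[0.002,-0.228,0.013,0,0,0,0.6]]
  ]
}}

```text
t: 9.87
eef_pos: [0.5676, -0.1268, 0.1664]
tool_rot: [-0.001, -0.08, 0.997, 0.001]
contact_force: [-0.5, -0.2, 0.9]
gripper_width: 0.602
grasp_force: 0.0
```

Run:
```python
from h import *
T=bot.read_camera("top");S=bot.read_camera("side")
go(np.array([.569,-.128,.115]),1.7305)
a=cv2.resize(T["img"][195:305,240:400],None,fx=2.5,fy=2.5);b=cv2.resize(S["img"][190:310,230:390],None,fx=2.5,fy=2.5)
cv2.imwrite("pics/placed.png",np.hstack([cv2.copyMakeBorder(a,0,25,0,0,0),b])[:,:,::-1])
for f in(lambda:("edge",edge(T)),lambda:("red",redline(T,300,360))):
    try: print(f())
    except Exception as x: print("no",str(x)[:80])
```

```text
t 9.97 tcp [ 0.5681 -0.1265  0.1672] F [-0.11  0.16  0.17] w 0.605 SHIFT [-0.0006 -0.0016  0.0522] TURN/5deg [ 0.009 -0.002  0.026]
('edge', (array([0.5498429 , 0.08036474], dtype=float32), array([-0.10825305,  0.9941234 ], dtype=float32), np.float32(0.15722698)))
('red', (array([[ 0.60479698, -0.04903584,  0.072     ],
       [ 0.51261196, -0.06225524,  0.072     ]]), array([ 0.55870447, -0.05564554,  0.072     ])))
```

View pics/placed.png

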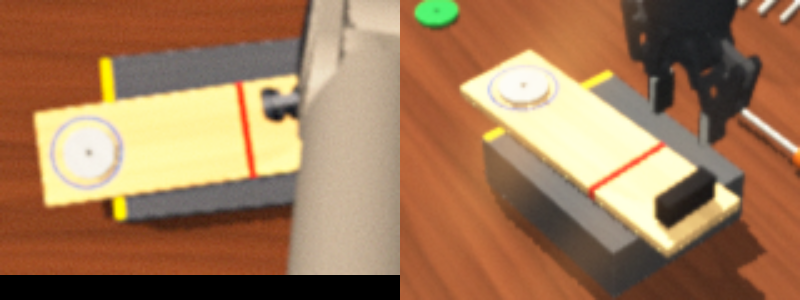

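The blank lies inside the blue circle, about 1 px off centre, and the board hasn't moved. The bar should be at about (0.570, -0.129). I'll descend astride it.

{"op": "servo_tool", "data": {
  "motion": [
    [[0,-0.001,0.01,0,0,0,0.6],[-0.001,-0.002,0.025,0,0,0,0.6],[-0.001,-0.003,0.04,0,0,0,0.6],[-0.001,-0.003,0.05,0,0,0,0.6],[-0.001,-0.003,0.05,0,0,0,0.6],[-0.001,-0.003,0.05,0,0,0,0.6]]
  ]
}}

```text
t: 10.47
eef_pos: [0.5692, -0.1306, 0.1168]
tool_rot: [-0.001, -0.08, 0.997, 0.0]
contact_force: [-0.4, -0.7, -0.3]
gripper_width: 0.6
grasp_force: 0.0
```

Run:
```python
from h import *
S=bot.read_camera("side");T=bot.read_camera("top")
go(np.array([.570,-.129,.076]),1.7285)
b=cv2.resize(S["img"][200:310,280:400],None,fx=4,fy=4,interpolation=2);cv2.imwrite("pics/bar.png",b[:,:,::-1])
```

```text
t 10.57 tcp [ 0.5701 -0.1309  0.1179] F [-0.59  0.73  0.71] w 0.601 SHIFT [-0.0001  0.0019  0.0419] TURN/5deg [-0.003  0.013  0.025]
```

View pics/bar.png

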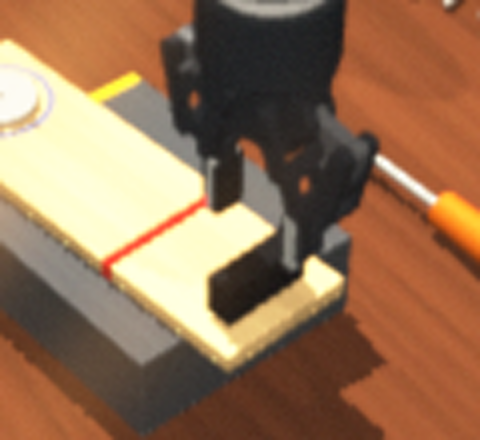

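The fingers stand fore and aft of the bar, still above it, so I can lower them to the board.

{"op": "servo_tool", "data": {
  "motion": [
    [[0,0.001,0.005,0,0,0,0.6],[0,0.002,0.013,0,0,0,0.6],[0,0.002,0.021,0,0,0,0.6],[0,0.002,0.029,0,0,0,0.6],[0,0.002,0.035,0,0,0,0.6],[0,0.002,0.039,0,0,0,0.6],[0,0.002,0.041,0,0,0,0.6],[0,0.002,0.041,0,0,0,0.6],[0,0.002,0.041,0,0,0,0.6]]
  ]
}}

```text
t: 11.32
eef_pos: [0.5694, -0.1291, 0.0763]
tool_rot: [0.0, -0.08, 0.997, -0.0]
contact_force: [0.8, -0.5, 0.1]
gripper_width: 0.603
grasp_force: 0.0
```

{"op": "servo_tool", "data": {
  "motion": [
    [[0,0,0,0,0,0,0.5],[0,0,0,0,0,0,0.4],[0,0,0,0,0,0,0.34],[0,0,0,0,0,0,0.29],[0,0,0,0,0,0,0.25],[0,0,0,0,0,0,0.21],[0,0,0,0,0,0,0.17],[0,0,0,0,0,0,0.1],[0,0,0,0,0,0,0.1],[0,0,0,0,0,0,0.1]]
  ],
  "grip_force": 50
}}

```text
t: 12.15
eef_pos: [0.5694, -0.1287, 0.0766]
tool_rot: [0.0, -0.08, 0.997, 0.0]
contact_force: [-1.2, 1.4, 6.2]
gripper_width: 0.222
grasp_force: 49.6
```

```bash
cat > m2.py <<'E'
from h import *
T=bot.read_camera("top")
m,n=np.array([.5498,.0804]),np.array([-.108,.994])
try:
    mm,nn,L=edge(T);print("edge now",mm.round(4),np.arctan2(nn[1],nn[0]),L)
except Exception as x: print("no edge")
e,mid=redline(T,250,370);d=e[0]-e[1];print("red",mid.round(4),np.linalg.norm(d),"ang",np.arctan2(d[0],-d[1]))
D=mid[:2]-m;print("mark in edge x,y",D@n,D@[n[1],-n[0]]);t=m+n*0;go(bot.get_obs()["eef_pos"]-np.append(n*(D@n),0),1.70)
h=hsv(T).astype(int);w=(h[...,1]<60)&(h[...,2]>140);w[:200]=0;w[310:]=0;w[:,:150]=0;w[:,330:]=0
for b in blobs(w,100): print("white",b[0].round(1),b[1],np.round(b[2][1],1),ray(T,b[0],.078).round(4),"dist to mark",np.linalg.norm((ray(T,b[0],.078)-mid)[:2]))
E
python3 m2.py
```

```text
edge now [0.5499 0.0802] 1.6794682 0.15722665
red [ 0.5587 -0.0563  0.072 ] 0.09321027982783638 ang 1.7198550061065065
mark in edge x,y -0.13679625574781273 -0.005899482861112696
t 12.2 tcp [ 0.5694 -0.1287  0.0766] F [-1.46  2.14  5.25] w 0.225 SHIFT [-0.0071  0.1366  0.    ] TURN/5deg [0.004 0.004 0.351]
white [274.9 255.6] 233 [29.7 29.7] [0.5339 0.096  0.078 ] dist to mark 0.1542502779334118
white [275.1 255.4] 358 [21. 20.] [0.5343 0.0956 0.078 ] dist to mark 0.15384389862063602
```

The bar is gripped with a light downward load of about 5 N. Sliding out now, gently, and stopping short to measure.

{"op": "servo_tool", "data": {
  "motion": [
    [[0,0.002,0,0,0,0,0.1],[0,0.006,0,0,0,0,0.1],[0,0.012,0,0,0,0,0.1],[-0.001,0.019,0,0,0,0,0.1],[-0.001,0.027,0,0,0,0,0.1],[-0.002,0.035,0,0,0,0,0.1],[-0.002,0.043,0,0,0,0,0.1],[-0.003,0.051,0,0,0,0,0.1],[-0.003,0.059,0,0,0,0,0.1],[-0.003,0.067,0,0,0,0,0.1],[-0.004,0.074,0,0,0,0,0.1],[-0.004,0.08,0,0,0,0,0.1],[-0.004,0.084,0,0,0,0,0.1],[-0.004,0.086,0,0,0,0,0.1],[-0.004,0.086,0,0,0,0,0.1]]
  ]
}}

```text
t: 13.45
eef_pos: [0.5597, -0.0427, 0.0766]
tool_rot: [0.0, -0.08, 0.997, -0.0]
contact_force: [0.4, -2.7, 6.0]
gripper_width: 0.223
grasp_force: 49.9
```

```bash
python3 m2.py
```

```text
edge now [0.5499 0.0801] 1.6797304 0.1572262
red [0.5491 0.0297 0.072 ] 0.09532013414654177 ang 1.7038516302802962
mark in edge x,y -0.05031652077466141 -0.0061951730126256314
t 13.5 tcp [ 0.5597 -0.0427  0.0766] F [ 0.72 -2.45  6.32] w 0.223 SHIFT [-0.0026  0.0502  0.    ] TURN/5deg [0.    0.009 0.358]
white [318.5 231.1] 423 [53. 22.] [ 0.5945 -0.0077  0.078 ] dist to mark 0.058821950210176416
white [239.1 259. ] 618 [30. 30.] [0.5245 0.1818 0.078 ] dist to mark 0.15405709057163805
white [323.7 287.1] 259 [47. 12.] [ 0.4599 -0.022   0.078 ] dist to mark 0.10310328074263937
```

{"op": "servo_tool", "data": {
  "motion": [
    [[0,0.002,0,0,0,0,0.1],[0,0.006,0,0,0,0,0.1],[-0.001,0.012,0,0,0,0,0.1],[-0.001,0.018,0,0,0,0,0.1],[-0.002,0.024,0,0,0,0,0.1],[-0.002,0.03,0,0,0,0,0.1],[-0.002,0.036,0,0,0,0,0.1],[-0.002,0.042,0,0,0,0,0.1],[-0.002,0.046,0,0,0,0,0.1],[-0.002,0.048,0,0,0,0,0.1],[-0.002,0.048,0,0,0,0,0.1],[-0.002,0.048,0,0,0,0,0.1]]
  ]
}}

```text
t: 14.5
eef_pos: [0.554, 0.0048, 0.0766]
tool_rot: [0.0, -0.08, 0.997, -0.0]
contact_force: [-0.3, -4.1, 5.7]
gripper_width: 0.227
grasp_force: 49.9
```

```bash
python3 m2.py
python3 - <<'E'
from h import *
T=bot.read_camera("top");S=bot.read_camera("side")
a=cv2.resize(T["img"][195:305,190:350],None,fx=2.5,fy=2.5);b=cv2.resize(S["img"][180:300,220:380],None,fx=2.5,fy=2.5)
cv2.imwrite("pics/slid.png",np.hstack([cv2.copyMakeBorder(a,0,25,0,0,0),b])[:,:,::-1])
E
```

```text
edge now [0.5499 0.0799] 1.6820992 0.15722194
red [0.5436 0.0773 0.072 ] 0.09557292044464905 ang 1.7302332325538547
mark in edge x,y -0.002389152078029496 -0.006506102844508118
t 14.55 tcp [0.554  0.0048 0.0766] F [ 0.04 -3.43  6.79] w 0.223 SHIFT [-0.0001  0.0024 -0.    ] TURN/5deg [-0.     0.008  0.354]
white [302.2 250.7] 1486 [103.  43.] [0.5465 0.0308 0.078 ] dist to mark 0.04663109469415458
white [219.2 261. ] 624 [30. 30.] [0.5191 0.2292 0.078 ] dist to mark 0.15388451778079432
```

View pics/slid.png

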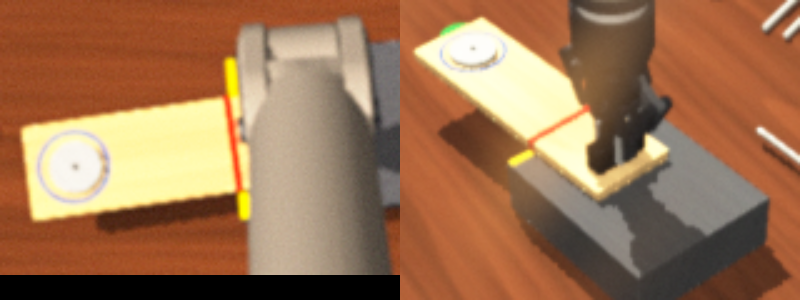

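The red line lines up with the yellow stripe (about -2 mm by measurement), the blank is in its circle, and the board is flat and held. One last small nudge, then I'll settle and hand in.

{"op": "servo_tool", "data": {
  "motion": [
    [[0,0.001,0,0,0,0,0.1],[0,0.0015,0,0,0,0,0.1],[0,0.0015,0,0,0,0,0.1],[0,0.0015,0,0,0,0,0.1],[0,0.0015,0,0,0,0,0.1],[0,0.0015,0,0,0,0,0.1],[0,0.0015,0,0,0,0,0.1],[0,0.0015,0,0,0,0,0.1]]
  ]
}}

```text
t: 15.32
eef_pos: [0.5539, 0.0053, 0.0767]
tool_rot: [0.0, -0.08, 0.997, -0.0]
contact_force: [0.8, -5.1, 6.1]
gripper_width: 0.225
grasp_force: 49.9
```

```bash
python3 m2.py; python3 -c "
from station import bot
print(bot.hand_in())"
```

```text
edge now [0.5499 0.08  ] 1.6818287 0.15722251
red [0.5436 0.0779 0.072 ] 0.09557691328348296 ang 1.730515692124744
mark in edge x,y -0.001819942738763522 -0.00645192818690961
t 15.37 tcp [0.5539 0.0053 0.0767] F [-0.56 -5.62  7.16] w 0.226 SHIFT [-0.0001  0.0018 -0.    ] TURN/5deg [-0.01   0.009  0.345]
white [301.3 248. ] 1356 [103.  43.] [0.5529 0.033  0.078 ] dist to mark 0.04588281030985428
white [219. 261.] 622 [29.7 30.4] [0.519  0.2297 0.078 ] dist to mark 0.15374000597384632
the job is handed in; nothing more can be done
None
```

The job is handed in at about 15 s, though the verdict wasn't shown: the blank lies in the blue circle, the red line measures about 2 mm short of the striped edge, and the gripper holds the board's rear end down on the block.

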